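Put the pile of nail tins away in their cradles

TASK

Take the pile of nail tins apart from the top and put each tin lid up in the cradle with cheeks of its own colour, flat on the wooden base, lengthwise between the two cheeks and not overhanging the sides. Put both upper tins in their cradles before you move the two lower ones from where they lie. Do not tip any tin over, and leave the mallet and the glue jar where they are.

Things in the scene. Friction and masses are not known exactly. Their poses are not given: they have to be found in the camera images.
- red_tin: Closed red steel tin, 130 mm long (x) x 42 wide (y) x 32 high (z), 0.2-0.4 kg, two small nail heads on the lid (look only). Origin: centre of underside; z up. One of the two upper tins, lying across both lower ones; underside starts 38 mm above the bench. The tins of a layer lie parallel, 42 mm clear between them. Grasp from above across its width. Either end may point either way.
- yellow_tin: Closed yellow steel tin, 130 mm long (x) x 42 wide (y) x 32 high (z), 0.2-0.4 kg, two small nail heads on the lid (look only). Origin: centre of underside; z up. One of the two upper tins, lying across both lower ones; underside starts 38 mm above the bench. The tins of a layer lie parallel, 42 mm clear between them. Grasp from above across its width. Either end may point either way.
- white_tin: Closed white steel tin, 130 mm long (x) x 42 wide (y) x 32 high (z), 0.2-0.4 kg, two small nail heads on the lid (look only). Origin: centre of underside; z up. One of the two lower tins, on a fixed board 170 x 170 x 6 mm, its middle showing between the upper two; underside starts 6 mm above the bench. The tins of a layer lie parallel, 42 mm clear between them. Grasp from above across its width. Either end may point either way.
- black_tin: Closed black steel tin, 130 mm long (x) x 42 wide (y) x 32 high (z), 0.2-0.4 kg, two small nail heads on the lid (look only). Origin: centre of underside; z up. One of the two lower tins, on a fixed board 170 x 170 x 6 mm, its middle showing between the upper two; underside starts 6 mm above the bench. The tins of a layer lie parallel, 42 mm clear between them. Grasp from above across its width. Either end may point either way.
- red_cradle: The red tin's place, fixed to the bench: a flat light-wood base 170 mm (its x) x 66 mm (its y) x 6 mm, with a red painted cheek 12 mm thick and rising 22 mm above the bench across each end; 146 mm clear between the cheeks, long sides open. Origin: centre of the underside, on the bench; z up. A tin at home lies along x with its underside 6 mm above the bench.
- yellow_cradle: The yellow tin's place, fixed to the bench: a flat light-wood base 170 mm (its x) x 66 mm (its y) x 6 mm, with a yellow painted cheek 12 mm thick and rising 22 mm above the bench across each end; 146 mm clear between the cheeks, long sides open. Origin: centre of the underside, on the bench; z up. A tin at home lies along x with its underside 6 mm above the bench.
- white_cradle: The white tin's place, fixed to the bench: a flat light-wood base 170 mm (its x) x 66 mm (its y) x 6 mm, with a white painted cheek 12 mm thick and rising 22 mm above the bench across each end; 146 mm clear between the cheeks, long sides open. Origin: centre of the underside, on the bench; z up. A tin at home lies along x with its underside 6 mm above the bench.
- black_cradle: The black tin's place, fixed to the bench: a flat light-wood base 170 mm (its x) x 66 mm (its y) x 6 mm, with a black painted cheek 12 mm thick and rising 22 mm above the bench across each end; 146 mm clear between the cheeks, long sides open. Origin: centre of the underside, on the bench; z up. A tin at home lies along x with its underside 6 mm above the bench.
- mallet: Wooden mallet lying on the far side of the bench: square head 60 x 100 x 60 mm high, round handle 22 mm thick and 150 mm long. Origin: under the middle of the head, on the bench; its x runs along the handle. A bystander.
- glue_jar: Closed white jar with a grey cap, 60 mm across, 80 mm high, on the far side of the bench. Origin: centre of the underside. A bystander.
There are look-alikes about, which are no part of the job. What is shaped like the red_cradle but turquoise is not meant.

How it is judged:
On the way:
1. the red and the yellow tin lie in their own cradles while the white and the black tin still lie where they were (within 40 mm) (horizontal distance between red_tin and red_cradle below 0.0155 m and angle between the x axis of red_tin and the x axis of red_cradle, either way round below 0.2 rad and z of red_tin in the frame of red_cradle below 0.01 m and angle between each of red_tin, yellow_tin's own z axis and vertical below 0.1 rad and horizontal distance between yellow_tin and yellow_cradle below 0.0155 m and angle between the x axis of yellow_tin and the x axis of yellow_cradle, either way round below 0.2 rad and z of yellow_tin in the frame of yellow_cradle below 0.01 m and distance of each of white_tin, black_tin from where it was at the start of the episode below 0.04 m), for 0.2 s.
At the end, for the whole second after the job is handed in: Every tin lies at rest in the cradle of its own colour: centre within 15.5 mm horizontally of the cradle's centre, along the cradle within 0.2 rad (either way round), underside less than 10 mm above the cradle's underside, lid up within 0.1 rad (horizontal distance between red_tin and red_cradle below 0.0155 m and angle between the x axis of red_tin and the x axis of red_cradle, either way round below 0.2 rad and z of red_tin in the frame of red_cradle below 0.01 m and angle between each of red_tin, yellow_tin, white_tin, black_tin's own z axis and vertical below 0.1 rad and horizontal distance between yellow_tin and yellow_cradle below 0.0155 m and angle between the x axis of yellow_tin and the x axis of yellow_cradle, either way round below 0.2 rad and z of yellow_tin in the frame of yellow_cradle below 0.01 m and horizontal distance between white_tin and white_cradle below 0.0155 m and angle between the x axis of white_tin and the x axis of white_cradle, either way round below 0.2 rad and z of white_tin in the frame of white_cradle below 0.01 m and horizontal distance between black_tin and black_cradle below 0.0155 m and angle between the x axis of black_tin and the x axis of black_cradle, either way round below 0.2 rad and z of black_tin in the frame of black_cradle below 0.01 m and linear speed of each of red_tin, yellow_tin, white_tin, black_tin below 0.02 m/s); the robot touches nothing.
It fails at once if the mallet is moved more than 30 mm (distance of mallet from where it was at the start of the episode above 0.03 m).
It fails at once if the glue jar is moved more than 30 mm (distance of glue_jar from where it was at the start of the episode above 0.03 m).
It fails at once if a tin is tipped over (more than 0.8 rad) (angle between any of red_tin, yellow_tin, white_tin, black_tin's own z axis and vertical above 0.8 rad).
It also fails if it takes over 96 s, if anything falls off the work surface, if the arm or the gripper's body presses on something with over 40 N, if the wrist force passes 120 N, or if a joint passes its speed limit or range.

ROBOT

A 7-joint arm with a two-finger parallel gripper is mounted at the origin on the work surface. World frame = base frame: x ahead of the robot, y to its left, z up, the work surface at z = 0. Lengths are in m, angles in rad, forces in N, time in s.
With the tool pointing down it reaches from about 0.35 to 0.9 m from the base axis. Payload 19.9 kg.
Tool frame: the origin (TCP) lies between the finger pads; the fingertips stand 19 mm ahead of it and the grasp point (between the pads) is the TCP; z points along the fingers, y is the direction in which the jaws open and shut (so a half turn about z gives the same grasp; the last joint's range is limited). The gripper opens to 94 mm and grips with 3 to 60 N. Pads are 16 mm wide; open, the fingers measure 119 mm over their backs; the gripper's body (75 mm by 177 mm) begins 78 mm behind the grasp point.
Start: joints at [-1.355, 0.417, -0.01, 1.614, 0.005, 1.111, -0.053], TCP at [0.159, 0.604, 0.224] pointing down, gripper open.
Joint ranges: [-2.81, 2.81], [-0.39, 2.02], [-1.27, 1.25], [0.06, 2.57], [-1.19, 4.33], [0.19, 2], [-2.82, 2.82]. Speed limits (rad/s): [1.89, 1.89, 2.39, 2.39, 3.01, 3.01, 3.01].

INTERFACE

Orientations are given as a 3x3 rotation matrix whose columns are the frame's x, y, z axes.
In Python, from rig import robot gives the robot as it stands. Calls block until the motion is done:
- robot.move_ptp(position, orientation): joint-space move of the TCP to a pose.
- robot.move_linear(position, velocity=0.15, frame=None, threshold=None): straight line of the TCP; frame=None keeps the orientation; velocity is the mean speed in m/s. With threshold (N) it stops when the force on the tool has changed by that much, and returns True; else False.
- robot.goto_joints(angles): joint-space move.
- robot.gripper_to(opening): finger opening in m; the grip force is fixed at half the most; returns when the fingers have stopped.
- robot.pause(seconds).
- robot.ik(position, orientation): joint angles nearest the present ones, or None.
- robot.get_state(): the state.
- robot.grab_frame(name): name is "scene" or "side" or "wrist"; returns the picture (420x560x3 uint8, red, green, blue); there is no depth.
- robot.camera_info(name): a dict with "fx", "fy", "cx", "cy" (pixels), "dist" ([k1, k2, p1, p2, k3] as OpenCV has them; the pictures are not rectified), "rvec" (rotation vector, rad) and "tvec" (3), from world to camera coordinates, as OpenCV has them. Camera axes: x right, y down, z forward; pixel columns grow to the right and rows downward; lengths in m; the calibration is good to about 2 mm. A picture is of the moment at which its call begins: read the wrist's pose just before it. camera_info takes no time and is no camera call; for the wrist camera it gives the pose at the moment of the call.
A pose or a line that the arm cannot do raises robot.PlanningError and nothing moves.
- robot.sign_off(): hands the job in, once; it reports no verdict.
The state is a dict: "time": time; "qpos": joint angles; "joint_vel": joint speeds; "effort": joint torques, N m; "ee_pos": TCP position; "tool_rot": TCP orientation; "force": force on the tool from outside, world axes, zero at the start; "moment": the same for the moment, N m; "opening": finger opening in m.
Only numpy, scipy, OpenCV 4.12 (cv2) and the standard library are available. Lean on these libraries where they do the work, as an engineer would, in place of code of your own. Each camera call takes 0.05 s, during which the arm holds its last target.

## Working session

There is one attempt and no reset: what is moved stays moved. The work goes in short steps, each a Python script; the robot and the scene stay as the last script left them, time stands still between calls to the robot, and variables do not carry over. Pictures are saved under pics/ and viewed, and the job is handed in when it is done.

```bash
ls; mkdir -p pics
python3 - <<'E'
from rig import robot
import cv2
for n in ["scene","side","wrist"]:
    print(n,{k:(v if not hasattr(v,'round') else v.round(4)) for k,v in robot.camera_info(n).items()})
    cv2.imwrite(f"pics/{n}0.png",robot.grab_frame(n)[:,:,::-1])
s=robot.get_state();print(s)
E
```

```text
pics
scene {'fx': 410.83894075646396, 'fy': 410.83894075646396, 'cx': 276.8080734938738, 'cy': 204.97127376387644, 'dist': array([0.0337, 0.    , 0.    , 0.    , 0.    ]), 'rvec': array([ 1.6943,  1.5906, -0.8002]), 'tvec': array([-0.0593, -0.2809,  1.7417])}
side {'fx': 391.16699144060823, 'fy': 391.16699144060823, 'cx': 268.9432835411812, 'cy': 209.41984756905063, 'dist': array([-0.0424,  0.    ,  0.    ,  0.    ,  0.    ]), 'rvec': array([ 2.3096, -0.5592,  0.2036]), 'tvec': array([-0.4911,  0.2426,  0.827 ])}
wrist {'fx': 323.84372414697486, 'fy': 323.84372414697486, 'cx': 277.93510715025633, 'cy': 207.90904783949924, 'dist': array([-0.0625,  0.    ,  0.    ,  0.    ,  0.    ]), 'rvec': array([-2.3071, -1.7775, -0.2435]), 'tvec': array([-0.6239, -0.0283,  0.3932])}
{'time': 0.15, 'qpos': array([-1.35448865,  0.41784598, -0.01031713,  1.61402246,  0.00472328,
        1.11068038, -0.0530008 ]), 'joint_vel': array([ 0.00057465, -0.00180647,  0.00065436, -0.00157942,  0.00066027,
       -0.00133577,  0.00045908]), 'effort': array([ 4.53896073e-04, -8.51528263e+01,  6.38923142e-01, -4.26132560e+01,
       -4.88380424e-02,  1.72869925e-02,  6.81819597e-05]), 'ee_pos': array([0.15928862, 0.60408887, 0.22396887]), 'tool_rot': array([[-9.66958932e-01,  2.54932153e-01, -1.46897123e-04],
       [ 2.54932178e-01,  9.66958497e-01, -9.21456245e-04],
       [-9.28654028e-05, -9.28459150e-04, -9.99999565e-01]]), 'force': array([0.28490585, 0.18543517, 0.73042532]), 'moment': array([ 0.0322152 ,  0.04284202, -0.00339455]), 'opening': 0.09362653953217431}
```

View pics/scene0.png

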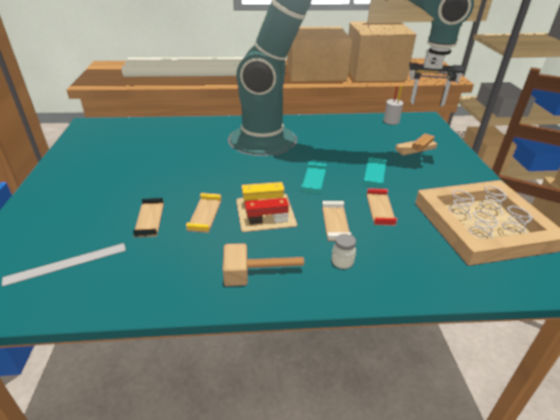

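View pics/side0.png

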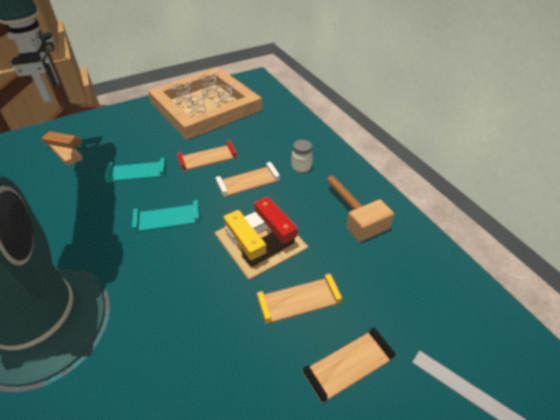

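View pics/wrist0.png

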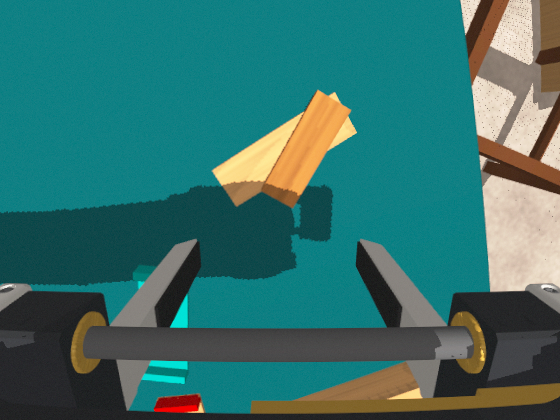

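The scene picture, taken from ahead of the robot, shows the pile at about (266,205), with yellow nearer the robot at (263,191) and red at (267,208). White and black ends show beneath.

What could be taken for each cradle (scene pixels, with side pixels second):
- **Black cheeks:** (149,216), side (350,365).
- **Yellow cheeks:** (205,212), side (300,298).
- **White cheeks:** (336,220), side (248,180).
- **Red cheeks:** (380,206), side (207,156).
- **Turquoise look-alikes, not wanted:** (315,176) and (376,170).
- **Other non-targets:** the crossed wood strips at (416,146) and the jar and mallet at (344,250) and (236,264).

Next I'll get rough positions from both views.

```bash
cat > h.py <<'E'
import numpy as np, cv2
from rig import robot
def ray(ci,uv):
    K=np.array([[ci['fx'],0,ci['cx']],[0,ci['fy'],ci['cy']],[0,0,1]])
    p=cv2.undistortPoints(np.array(uv,float).reshape(-1,1,2),K,np.array(ci['dist'])).reshape(-1,2)
    R=cv2.Rodrigues(np.array(ci['rvec']))[0]; t=np.array(ci['tvec'])
    d=np.c_[p,np.ones(len(p))]@R
    return -R.T@t,d/np.linalg.norm(d,axis=1)[:,None]
def plane(ci,uv,z):
    c,d=ray(ci,uv); return c+d*((z-c[2])/d[:,2])[:,None]
def tri(obs):
    # obs: list of (ci,uv) -> point, residual
    A=np.zeros((3,3));b=np.zeros(3);L=[]
    for ci,uv in obs:
        c,d=ray(ci,[uv]);M=np.eye(3)-np.outer(d[0],d[0]);A+=M;b+=M@c;L.append((M,c))
    x=np.linalg.solve(A,b); return x,max(np.linalg.norm(M@(x-c)) for M,c in L)
def proj(ci,P):
    K=np.array([[ci['fx'],0,ci['cx']],[0,ci['fy'],ci['cy']],[0,0,1]])
    return cv2.projectPoints(np.array(P,float).reshape(-1,1,3),np.array(ci['rvec']),np.array(ci['tvec']),K,np.array(ci['dist']))[0].reshape(-1,2)
def down(yaw): # tool y along (cos yaw, sin yaw), z down
    y=np.array([np.cos(yaw),np.sin(yaw),0]);z=np.array([0,0,-1.]);return np.c_[np.cross(y,z),y,z]
E
python3 - <<'E'
from h import *
sc=robot.camera_info("scene");sd=robot.camera_info("side")
for n,a,b in [("black",(149,216),(350,365)),("yellow",(205,212),(300,298)),("white",(336,220),(248,180)),("red",(380,206),(207,156)),("ytin",(263,190),(245,233)),("rtin",(267,206),(276,221)),("mallet",(236,252),(371,210)),("jar",(345,242),(302,148)),("turq1",(315,176),(166,217)),("turq2",(376,170),(137,171))]:
    print(n,tri([(sc,a),(sd,b)]), plane(sc,[a],0.006).round(3),plane(sd,[b],0.006).round(3))
w=robot.camera_info("wrist");s=robot.get_state()
R=cv2.Rodrigues(w['rvec'])[0];c=-R.T@w['tvec'];print("cam in tool",s['tool_rot'].T@(c-s['ee_pos']),"\n",s['tool_rot'].T@R.T)
for x,y in [(.55,-.05),(.55,0),(.5,-.25),(.55,.2)]:
    for yaw in (0,np.pi/2,-np.pi/2): print(x,y,yaw,robot.ik([x,y,.35],down(yaw)))
E
```

```text
black (array([ 0.53209459, -0.37779665,  0.00990718]), np.float64(0.001826912891494551)) [[ 0.526 -0.378  0.006]] [[ 0.534 -0.378  0.006]]
yellow (array([ 0.52117429, -0.20558218,  0.01010161]), np.float64(0.0013776951064759725)) [[ 0.515 -0.205  0.006]] [[ 0.523 -0.205  0.006]]
white (array([0.58387995, 0.20242364, 0.00857087]), np.float64(0.0018167852423977828)) [[0.579 0.205 0.006]] [[0.585 0.203 0.006]]
red (array([0.51823525, 0.36028809, 0.00982866]), np.float64(0.00017094859961955627)) [[0.513 0.362 0.006]] [[0.52  0.365 0.006]]
ytin (array([ 0.47791559, -0.01927094,  0.05836883]), np.float64(0.001106253417122763)) [[ 0.399 -0.016  0.006]] [[0.494 0.022 0.006]]
rtin (array([ 0.56172645, -0.01241009,  0.05362929]), np.float64(0.0034948251831179024)) [[ 0.493 -0.006  0.006]] [[0.582 0.022 0.006]]
mallet (array([ 0.77730524, -0.10216291,  0.06795129]), np.float64(0.0015501657938616863)) [[ 0.708 -0.105  0.006]] [[ 0.824 -0.06   0.006]]
jar (array([0.75439831, 0.1902431 , 0.06878146]), np.float64(0.0003171122842990672)) [[0.683 0.212 0.006]] [[0.799 0.261 0.006]]
turq1 (array([0.33
[... 1077 characters left out ...]
1 -0.22042287  1.33034964
 -1.41507316]
0.5 -0.25 0 [-0.31161197  0.28097981  0.89797455  1.63500587 -0.22495583  1.33450019
  0.62030083]
0.5 -0.25 1.5707963267948966 [ 0.56861821  0.21289337 -0.19079345  1.60750004  0.0413202   1.32515124
  1.94277441]
0.5 -0.25 -1.5707963267948966 [-0.28736573  0.27300716  0.86365982  1.63441129 -0.21253472  1.33251794
 -0.96230172]
0.55 0.2 0 [-0.83404114  0.28219268  0.54768067  1.56411535 -0.14959701  1.33737145
 -0.26928253]
0.55 0.2 1.5707963267948966 [-0.65366338  0.26275148  0.31545197  1.55818006 -0.08299408  1.33386632
  1.24195186]
0.55 0.2 -1.5707963267948966 [-0.95108665  0.30535097  0.70576492  1.5676804  -0.20152477  1.34299138
 -1.79329772]
```

Run:
```python
from h import *
import pickle
out=[]
for i,(x,y,z) in enumerate([(.42,.13,.33),(.42,-.13,.33)]):
    robot.move_ptp([x,y,z],down(-np.pi/2)); robot.pause(.2)
    ci=robot.camera_info("wrist");im=robot.grab_frame("wrist")
    out.append((ci,im));cv2.imwrite(f"pics/w{i+1}.png",im[:,:,::-1])
    print(robot.get_state()['time'],robot.get_state()['qpos'].round(2))
pickle.dump(out,open("w12.pkl","wb"))
```

```text
2.3917 [-1.   -0.04  0.61  1.92  0.03  1.26 -1.96]
3.6583 [-0.81 -0.08  1.    1.93  0.07  1.26 -1.41]
```

View pics/w1.png

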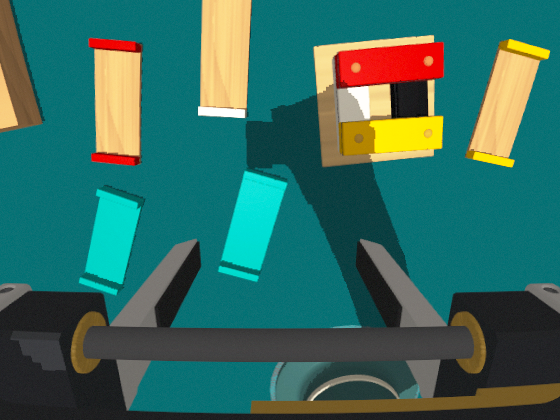

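View pics/w2.png

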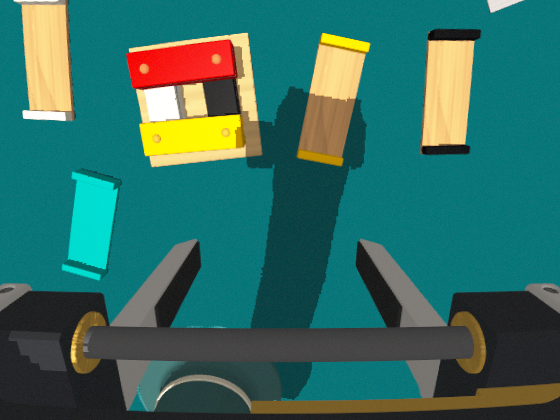

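Wrist view 1 shows:
- the red cradle's cheeks at (115,44) and (115,159)
- the white cradle's near cheek at (222,112), with its far end cut off
- the pile at (390,95), with the red tin at (390,63) and the yellow at (391,135)
- the yellow cradle at (508,103)

View 2 shows the yellow cradle at (334,100) and the black at (450,92). The two turquoise look-alikes sit at (112,240) and (253,225) in view 1. I'll measure by colour masks, choosing for each edge the plane height that the camera side calls for.

```bash
cat >> h.py <<'E'
def cmask(im,col):
    hsv=cv2.cvtColor(im,cv2.COLOR_RGB2HSV);H,S,V=[hsv[...,i].astype(int) for i in range(3)]
    if col=='red': m=((H<6)|(H>172))&(S>170)&(V>60)
    if col=='yellow': m=(abs(H-25)<5)&(S>195)&(V>90)
    if col=='white': m=(S<40)&(V>130)
    if col=='black': m=(V<45)
    return m.astype(np.uint8)
def inroi(m,roi):
    o=np.zeros_like(m);x0,y0,x1,y1=roi;o[y0:y1,x0:x1]=m[y0:y1,x0:x1]
    return cv2.morphologyEx(o,cv2.MORPH_OPEN,np.ones((2,2)))
def bigc(m,n,mina=20):
    cs=[c for c in cv2.findContours(m,cv2.RETR_EXTERNAL,cv2.CHAIN_APPROX_NONE)[0] if cv2.contourArea(c)>mina]
    return sorted(cs,key=cv2.contourArea)[-n:]
def box(ci,cs,ztop,zbot):
    """centre, angle, measured length & width of an upright block outline"""
    px=np.vstack([c.reshape(-1,2) for c in cs]).astype(float)
    T=plane(ci,px,ztop)[:,:2];B=plane(ci,px,zbot)[:,:2];cam=ray(ci,[px[0]])[0][:2]
    (cx,cy),(a,b),ang=cv2.minAreaRect((T*1000).astype(np.float32))
    th=np.deg2rad(ang if a>b else ang+90)
    if len(cs)==2:
        c1,c2=[plane(ci,c.reshape(-1,2).astype(float),ztop)[:,:2].mean(0) for c in cs];d=c2-c1;th=np.arctan2(d[1],d[0])
    th=(th+np.pi/2)%np.pi-np.pi/2
    c=np.zeros(2);sz=[]
    for e in (np.array([np.cos(th),np.sin(th)]),np.array([-np.sin(th),np.cos(th)])):
        t=T@e;k=B@e;cu=cam@e;q=lambda v,p:np.percentile(v,p)
        lo=t.min() if cu>t.min() else k.min()
        hi=t.max() if cu<t.max() else k.max()
        c+=e*(lo+hi)/2;sz.append(hi-lo)
    return c,th,np.array(sz)
E
python3 - <<'E'
from h import *
import pickle
W=pickle.load(open("w12.pkl","rb"))
J=[("redcr",0,'red',(85,30,150,170),2,.022,0),("yelcr",0,'yellow',(460,35,560,170),2,.022,0),("yelcr",1,'yellow',(290,30,380,170),2,.022,0),("blkcr",1,'black',(415,25,485,160),2,.022,0),
("redtin",0,'red',(325,30,455,100),1,.070,.038),("redtin",1,'red',(120,30,250,100),1,.070,.038),("yeltin",0,'yellow',(325,105,455,165),1,.070,.038),("yeltin",1,'yellow',(125,105,250,165),1,.070,.038)]
for n,i,c,r,k,zt,zb in J:
    ci,im=W[i];cs=bigc(inroi(cmask(im,c),r),k)
    print(n,i,[a.round(4) for a in box(ci,cs,zt,zb)],[cv2.contourArea(q) for q in cs])
# heights: nails across views, and cheek corner
def nails(im,roi):
    x0,y0,x1,y1=roi;g=cv2.cvtColor(im,cv2.COLOR_RGB2HSV)
    crop=im[y0:y1,x0:x1]
    big=cv2.resize(crop,None,fx=5,fy=5,interpolation=cv2.INTER_NEAREST);return big
cv2.imwrite("pics/c1.png",nails(W[0][1],(315,30,455,170))[:,:,::-1][:600,:800])
cv2.imwrite("pics/c2.png",cv2.resize(W[1][1][25:170,115:265],None,fx=4,fy=4,interpolation=cv2.INTER_NEAREST)[:,:,::-1])
cv2.imwrite("pics/c1.png",cv2.resize(W[0][1][25:170,310:460],None,fx=4,fy=4,interpolation=cv2.INTER_NEAREST)[:,:,::-1])
E
```

```text
redcr 0 [array([0.5181, 0.3637]), np.float64(-0.1074), array([0.1692, 0.0632])] [363.0, 456.5]
yelcr 0 [array([ 0.5182, -0.2078]), np.float64(-0.1828), array([0.1698, 0.064 ])] [325.0, 515.0]
yelcr 1 [array([ 0.5185, -0.2069]), np.float64(-0.1791), array([0.1699, 0.065 ])] [343.5, 510.0]
blkcr 1 [array([ 0.5327, -0.3774]), np.float64(0.0436), array([0.1689, 0.0625])] [323.0, 456.5]
redtin 0 [array([ 0.5618, -0.0108]), np.float64(-1.4606), array([0.1286, 0.0415])] [3781.5]
redtin 1 [array([ 0.5622, -0.0107]), np.float64(-1.4687), array([0.1285, 0.0412])] [3821.5]
yeltin 0 [array([ 0.4757, -0.0197]), np.float64(-1.4879), array([0.1282, 0.0414])] [3247.0]
yeltin 1 [array([ 0.4754, -0.0122]), np.float64(-1.4869), array([0.1144, 0.0418])] [2726.0]
```

View pics/c1.png

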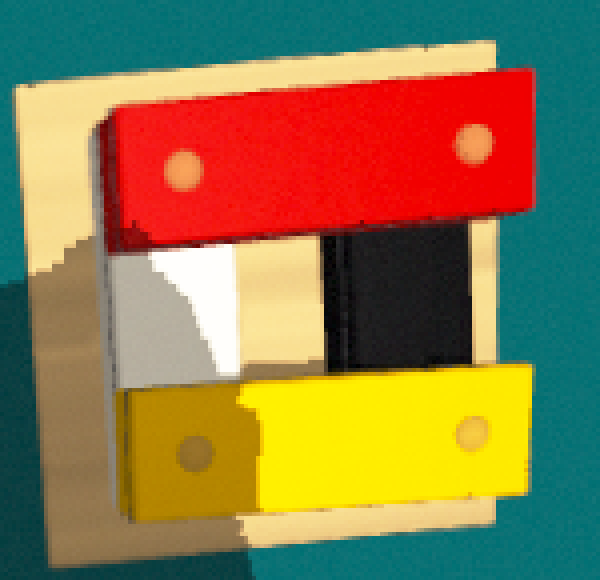

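View pics/c2.png

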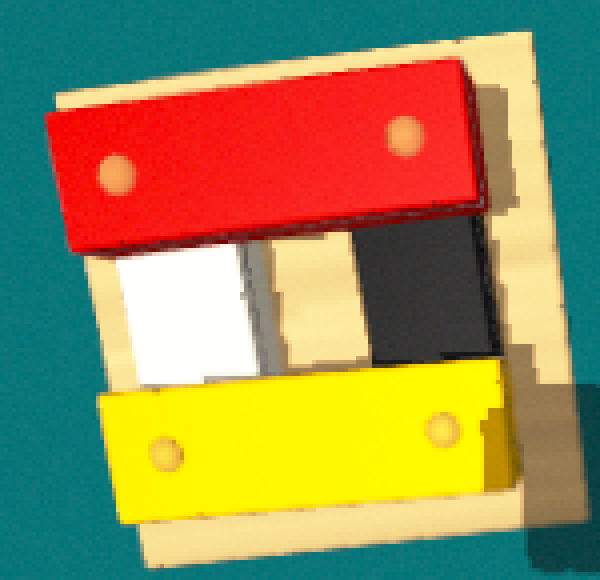

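The crops confirm the colours: red is on top with nail heads at crop (183,170) and (473,144), yellow with nails at (195,453) and (472,433), and white and black underneath. The yellow mask in view 2 was cut short by a shadow, which explains its 114 mm length, so I use view 1 and the nails. Next I'll triangulate heights.

Run:
```python
from h import *
import pickle
W=pickle.load(open("w12.pkl","rb"));a,b=W[0][0],W[1][0]
g=lambda p,o:((p[0]+.5)/4-.5+o,(p[1]+.5)/4-.5+25)
for n,L in {"red":[((183,170),(116,175)),((473,144),(404,136))],"yellow":[((195,453),(166,454)),((472,433),(443,430))]}.items():
    P=[tri([(a,g(p,310)),(b,g(q,115))]) for p,q in L]
    X=[p[0] for p in P];d=X[1]-X[0]
    print(n,np.round(X,4),[round(p[1],4) for p in P],"mid",((X[0]+X[1])/2).round(4),"ang",np.arctan2(d[1],d[0]).round(4),np.linalg.norm(d).round(4))
# cheeks: centroid triangulation
sc=robot.camera_info("scene");sd=robot.camera_info("side");S=robot.grab_frame("scene");D=robot.grab_frame("side")
def cents(im,c,r): 
    out=[]
    for q in bigc(inroi(cmask(im,c),r),2,6):
        m=cv2.moments(q);out.append((m['m10']/m['m00'],m['m01']/m['m00']))
    return out
y1=sorted(cents(W[0][1],'yellow',(460,35,560,170)),key=lambda p:p[1]);y2=sorted(cents(W[1][1],'yellow',(290,30,380,170)),key=lambda p:p[1])
for p,q in zip(y1,y2): print("yel cheek",tri([(a,p),(b,q)]))
r1=sorted(cents(W[0][1],'red',(85,30,150,170)),key=lambda p:p[1]);rs=sorted(cents(S,'red',(360,180,405,230)),key=lambda p:-p[1]);rd=sorted(cents(D,'red',(170,135,245,172)),key=lambda p:-p[0])
print(r1,rs,rd)
for t in zip(r1,rs,rd): print("red cheek",tri(list(zip((a,sc,sd),t))),tri(list(zip((a,sd),(t[0],t[2])))))
b2=sorted(cents(W[1][1],'black',(415,25,485,160)),key=lambda p:p[1]);bd=sorted(cents(D,'black',(300,325,400,402)),key=lambda p:-p[0])
for t in zip(b2,bd): print("black cheek",tri(list(zip((b,sd),t))))
```

```text
red [[ 0.5584  0.0355  0.0704]
 [ 0.568  -0.054   0.0705]] [np.float64(0.0001), np.float64(0.0001)] mid [ 0.5632 -0.0093  0.0704] ang -1.4637 0.09
yellow [[ 0.4734  0.0269  0.0707]
 [ 0.4806 -0.0628  0.0707]] [np.float64(0.0001), np.float64(0.0001)] mid [ 0.477  -0.0179  0.0707] ang -1.4916 0.09
yel cheek (array([ 0.59681723, -0.22112576,  0.01348759]), np.float64(2.825599396477118e-05))
yel cheek (array([ 0.44049959, -0.19288783,  0.01334987]), np.float64(0.00021421304771487954))
[(115.42205184373859, 45.77327491785323), (115.84848484848484, 159.54499540863176)] [(385.8929440389294, 221.4257907542579), (378.7105263157895, 192.23245614035088)] [(182.02272727272728, 160.70454545454547)]
red cheek (array([ 0.53058741,  0.38509754, -0.02230667]), np.float64(0.08542556140560406)) (array([0.51004057, 0.33037622, 0.05602849]), np.float64(0.07649599817605345))
black cheek (array([ 0.61363144, -0.37497458,  0.01108298]), np.float64(0.0011100615230473945))
black cheek (array([ 0.4540046 , -0.38178188,  0.01113832]), np.float64(0.0009109968697509248))
```

Lids stand at 70.5 mm (38 + 32 expected) and the nails are 90 mm apart. Cheek centroids come out at 11–13.5 mm height, as they should for cheeks reaching 22 mm. The red cheek pairing failed because the side mask found only one cheek. I'll redo that, then pick the red tin.

```bash
cat >> h.py <<'E'
import itertools
RNG=np.array([[-2.81,2.81],[-.39,2.02],[-1.27,1.25],[.06,2.57],[-1.19,4.33],[.19,2],[-2.82,2.82]])
def best_yaw(p,yaw):
    out=[]
    q0=robot.get_state()['qpos']
    for k in (-1,0,1):
        q=robot.ik(p,down(yaw+k*np.pi))
        if q is None: continue
        q=np.array(q);m=np.min(np.minimum(q-RNG[:,0],RNG[:,1]-q))
        out.append((np.abs(q-q0).max()+(5 if m<.05 else 0),yaw+k*np.pi,m))
    return min(out)[1]
def pick(c,axis,z,up=.19,op=.062):
    robot.gripper_to(op)
    y=best_yaw([*c,up],axis+np.pi/2)
    robot.move_ptp([*c,up],down(y))
    robot.move_linear([*c,z+.03],velocity=.2)
    hit=robot.move_linear([*c,z],velocity=.06,threshold=8)
    s=robot.get_state();print("down",hit,s['ee_pos'].round(4),s['force'].round(1))
    robot.gripper_to(0.02)
    s=robot.get_state();print("grip",s['opening'].round(4))
    robot.move_linear([*c,up],velocity=.15);robot.pause(.1)
    s=robot.get_state();print("lift",s['opening'].round(4),s['force'].round(1),s['time'])
def place(c,axis,z,up=.19,op=.062):
    y=best_yaw([*c,up],axis+np.pi/2)
    robot.move_ptp([*c,up],down(y))
    robot.move_linear([*c,z+.03],velocity=.2);robot.pause(.1)
    hit=robot.move_linear([*c,z],velocity=.04,threshold=6)
    s=robot.get_state();print("down",hit,s['ee_pos'].round(4),s['force'].round(1),s['opening'].round(4))
    robot.gripper_to(op)
    robot.move_linear([*c,up],velocity=.2)
    print("t",robot.get_state()['time'])
E
python3 - <<'E'
from h import *
import pickle
W=pickle.load(open("w12.pkl","rb"));a=W[0][0]
print("red near cheek",tri([(a,(115.85,159.5)),(robot.camera_info("side"),(182.0,160.7))]),tri([(a,(115.85,159.5)),(robot.camera_info("scene"),(378.7,192.2))]))
pick((.5625,-.0102),-1.464,.062)
cv2.imwrite("pics/w3.png",robot.grab_frame("wrist")[:,:,::-1])
E
```

```text
red near cheek (array([0.4404507 , 0.37108727, 0.0133728 ]), np.float64(0.0013887937987747605)) (array([0.43858379, 0.37621329, 0.00881791]), np.float64(0.001841356301164517))
down False [ 0.5625 -0.0104  0.062 ] [ 0.1 -0.5  0.8]Traceback (most recent call last):
  File "<stdin>", line 5, in <module>
  File "h.py", line 70, in pick
    s=robot.get_state();print("grip",s['opening'].round(4))
                                     ^^^^^^^^^^^^^^^^^^
AttributeError: 'float' object has no attribute 'round'
```

```bash
sed -i "s/s\['opening'\].round(4)/round(s['opening'],4)/g" h.py
python3 - <<'E'
from h import *
s=robot.get_state();print(s['opening'],s['time'])
robot.move_linear([.5625,-.0102,.19],velocity=.15);robot.pause(.1)
s=robot.get_state();print(s['opening'],s['force'].round(1),s['time'])
cv2.imwrite("pics/w3.png",robot.grab_frame("wrist")[:,:,::-1])
E
```

```text
0.041839130039326086 7.325
0.041819843370952355 [ 0.1  0.3 -3.2] 8.425
```

View pics/w3.png

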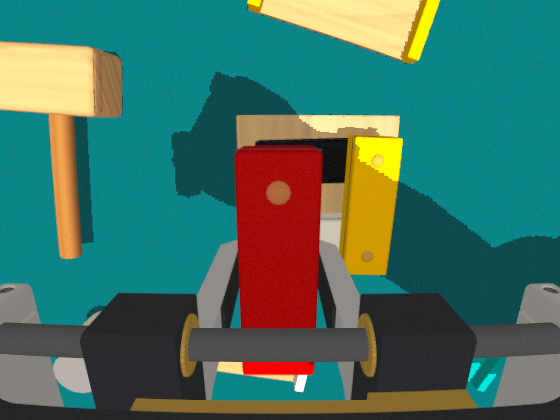

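The wrist view shows the red tin held square between the pads, spanning (236–321, 148–375), with the rest of the pile undisturbed. Placing it.

Run:
```python
from h import *
place((.5181,.3637),-.1074,.030)
cv2.imwrite("pics/w4.png",robot.grab_frame("wrist")[:,:,::-1])
cv2.imwrite("pics/s4.png",robot.grab_frame("scene")[:,:,::-1])
```

```text
down True [0.5178 0.3634 0.0301] [-1.5  0.1  6.8] 0.0419
t 12.9833
```

View pics/w4.png

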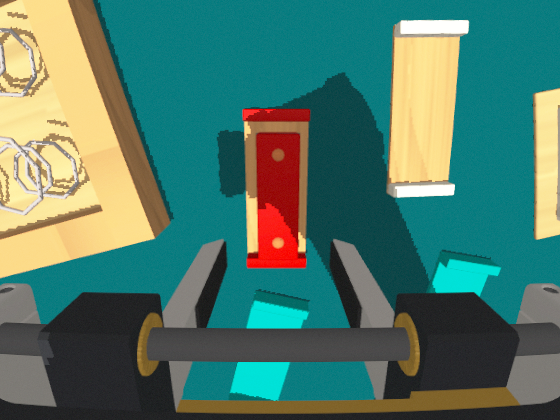

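The red tin lies between its red cheeks, with nails at (278,155) and (278,243). The white cradle is fully in view, with cheeks at (430,27) and (420,190). I'll measure both from here.

Run:
```python
from h import *
import pickle
im=cv2.imread("pics/w4.png")[:,:,::-1].copy();ci=robot.camera_info("wrist");pickle.dump((ci,im),open("w4.pkl","wb"))
P=plane(ci,[(278,155),(278,243)],.0385);d=P[1]-P[0];print("red tin",P.mean(0),np.arctan2(d[1],d[0]),np.linalg.norm(d))
cs=bigc(inroi(cmask(im,'white'),(380,15,475,205)),2)
print("white cr",box(ci,cs,.022,0))
m=[]
W=pickle.load(open("w12.pkl","rb"))
c=sorted([cv2.moments(q) for q in cs],key=lambda q:-q['m01']/q['m00'])[0]; near=(c['m10']/c['m00'],c['m01']/c['m00'])
q=cv2.moments(bigc(inroi(cmask(W[0][1],'white'),(190,100,255,125)),1)[0])
print("near cheek",near,tri([(ci,near),(W[0][0],(q['m10']/q['m00'],q['m01']/q['m00']))]))
cs=bigc(inroi(cmask(im,'red'),(235,105,320,130)),1);print([plane(ci,[tuple(x) for x in (cs[0].reshape(-1,2).min(0),cs[0].reshape(-1,2).max(0))],.022)])
```

```text
red tin [0.51558647 0.3626452  0.0385    ] 3.0339465347518115 0.09013182533975235
white cr (array([0.58338711, 0.20176203]), np.float64(-0.06633745642410971), array([0.17021924, 0.06318501]))
near cheek (422.4459798994975, 190.18823283082074) (array([0.50474104, 0.20907209, 0.01743767]), np.float64(0.0002479502917065495))
[array([[0.60555334, 0.38612199, 0.022     ],
       [0.58823497, 0.32312846, 0.022     ]])]
```

The red tin is 2–3 mm from its cradle centre and 0.0003 rad off its axis. Yellow next.

Run:
```python
from h import *
pick((.4764,-.0188),-1.4895,.062)
place((.5187,-.2073),-.181,.030)
cv2.imwrite("pics/w5.png",robot.grab_frame("wrist")[:,:,::-1])
```

```text
down False [ 0.4764 -0.019   0.062 ] [ 0.9 -0.2 -0.1]
grip 0.0415
lift 0.0417 [-0.1  0.1 -2.8] 17.575
down True [ 0.5183 -0.2072  0.0301] [-0.6  0.3  8. ] 0.0418
t 22.1
```

View pics/w5.png

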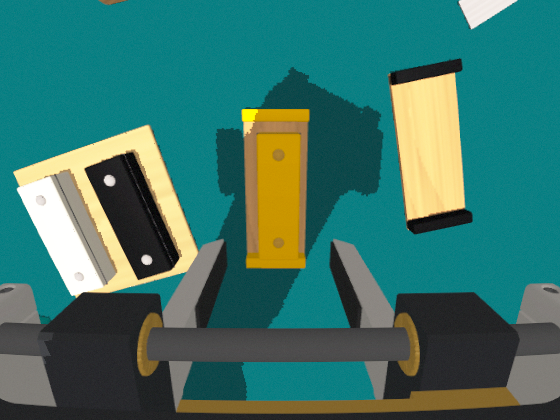

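The yellow tin sits centred in its cradle, with nails at (278,155) and (278,243). Both lower tins are undisturbed, black at (130,215) and white at (65,235). One more view over them gives the second measurement.

```bash
cat >> h.py <<'E'
def nails2(im,roi,lo):
    pass
E
python3 - <<'E'
from h import *
import pickle
c5=robot.camera_info("wrist")
P=plane(c5,[(278,155),(278,243)],.0385);print("yellow tin",P.mean(0),np.arctan2(*(P[1]-P[0])[1::-1]))
robot.move_ptp([.42,-.02,.25],down(-np.pi/2));robot.pause(.2)
c6=robot.camera_info("wrist");im=robot.grab_frame("wrist");cv2.imwrite("pics/w6.png",im[:,:,::-1]);print(robot.get_state()['time'])
pickle.dump((c5,c6),open("c56.pkl","wb"))
for n,L in dict(black=[(110,180),(147,260)],white=[(41,200),(79,277)]).items(): print(n,proj(c6,plane(c5,L,.0385)).round(1),plane(c5,L,.0385).round(4))
E
```

```text
yellow tin [ 0.51599494 -0.20711376  0.0385    ] 2.9604181618136023
23.2833
black [[301.5  51.5]
 [310.8 136.8]] [[ 0.567  -0.0472  0.0385]
 [ 0.4772 -0.0589  0.0385]]
white [[227.2  57.9]
 [238.6 143. ]] [[0.5609 0.0322 0.0385]
 [0.4706 0.0227 0.0385]]
```

View pics/w6.png

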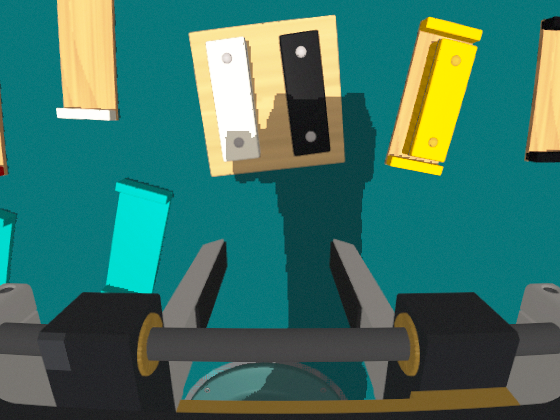

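White nails are at (226,58) and (238,143), black nails at (301,51) and (310,136). All are within 1 px of the projections from the previous view at the expected height.

Run:
```python
from h import *
import pickle
c5,c6=pickle.load(open("c56.pkl","rb"))
R={}
for n,L in dict(black=[((110,180),(301,51.5)),((147,260),(310.5,136.5))],white=[((41,200),(226.5,58)),((79,277),(238.5,143))]).items():
    X=[tri([(c5,p),(c6,q)]) for p,q in L];d=X[0][0]-X[1][0];m=(X[0][0]+X[1][0])/2
    R[n]=(m,np.arctan2(d[1],d[0]));print(n,m.round(4),R[n][1],np.linalg.norm(d),[x[1] for x in X])
im=cv2.imread("pics/w5.png")[:,:,::-1].copy()
print("blackcr w5",box(c5,bigc(inroi(cmask(im,'black'),(385,55,480,240)),2),.022,0))
m,a=R['white'];assert abs(m[2]-.038)<.006
pick(m[:2],a,.0295)
place((.5837,.2018),-.0663,.0295)
cv2.imwrite("pics/w7.png",robot.grab_frame("wrist")[:,:,::-1])
m,a=R['black'];assert abs(m[2]-.038)<.006
```

```text
black [ 0.5222 -0.0527  0.038 ] 0.13282782577470081 0.09048820014852826 [np.float64(0.00011253635226421858), np.float64(0.00023047162030530316)]
white [0.5157 0.028  0.0379] 0.11256159940469898 0.0909533768292532 [np.float64(0.00011084349728443853), np.float64(2.020740473612852e-05)]
blackcr w5 (array([ 0.53281641, -0.37616787]), np.float64(0.034684229175518055), array([0.16931696, 0.06339916]))
down False [0.5157 0.0278 0.0294] [-0.2  0.3  0.4]
grip 0.0419
lift 0.0418 [ 0.2  0.1 -2.1] 27.325
down True [0.5833 0.2016 0.0296] [-1.7  0.4  7.6] 0.0417
t 31.2
```

View pics/w7.png

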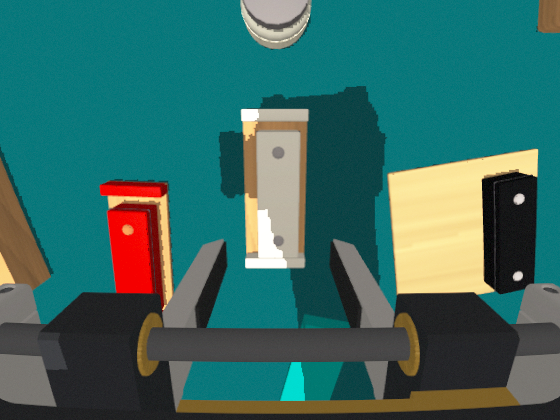

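The white tin lies in its cradle, with nails at (278,153) and (278,241). The black tin is still where it was. Black last.

Run:
```python
from h import *
c=robot.camera_info("wrist")
P=plane(c,[(278,153),(278,241)],.0385);print("white tin",P.mean(0),np.arctan2(*(P[0]-P[1])[1::-1]))
pick((.5222,-.0527),.1328,.0295)
place((.5329,-.3768),.039,.0295)
c=robot.camera_info("wrist");im=robot.grab_frame("wrist");cv2.imwrite("pics/w8.png",im[:,:,::-1])
robot.move_ptp([.42,.02,.38],down(-np.pi/2));robot.pause(.2)
import pickle;pickle.dump((c,robot.camera_info("wrist")),open("c89.pkl","wb"))
cv2.imwrite("pics/w9.png",robot.grab_frame("wrist")[:,:,::-1])
cv2.imwrite("pics/d9.png",robot.grab_frame("side")[:,:,::-1])
print(robot.get_state()['time'])
```

```text
white tin [0.58304101 0.20092895 0.0385    ] -0.06647419762470934
down False [ 0.5222 -0.0529  0.0295] [-0.1 -0.8  0.7]
grip 0.0416
lift 0.042 [ 0.3 -0.3 -3.6] 35.7083
down True [ 0.5325 -0.3765  0.0296] [-1.1  1.3  8.4] 0.0417
t 40.05
42.0667
```

View pics/w8.png

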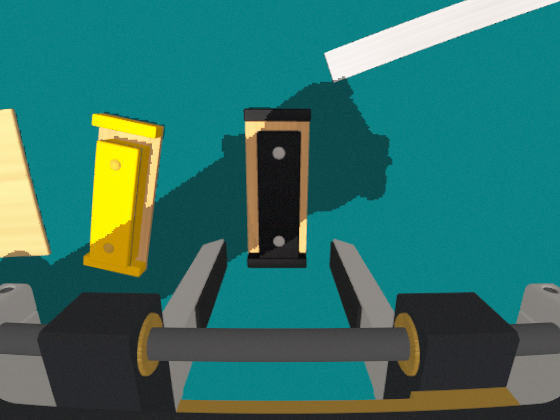

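View pics/w9.png

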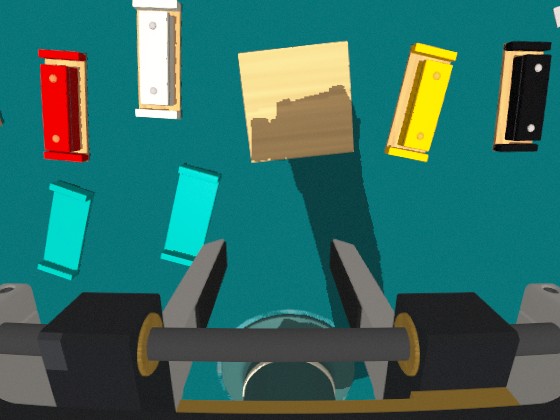

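View pics/d9.png

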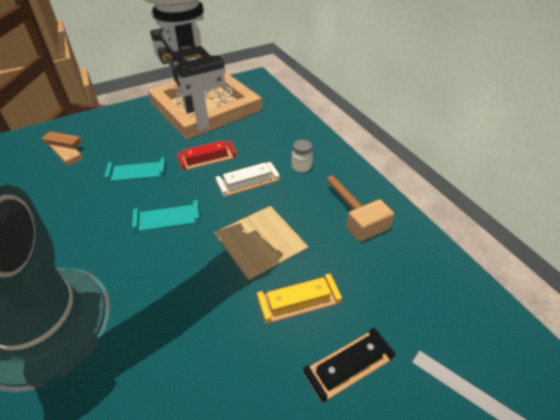

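All four tins lie in their own-colour cradles. In the last wrist view they are at (62,105) red, (155,60) white, (423,100) yellow and (522,95) black. The jar and mallet look unmoved. A final numeric check of position and height:

Run:
```python
from h import *
import pickle
c8,c9=pickle.load(open("c89.pkl","rb"))
D=dict(red=([(53,78),(56,138)],(.5181,.3637),-.1074),white=([(152,26),(154,91)],(.5834,.2018),-.066),yellow=([(433,76),(420,135)],(.5184,-.2073),-.181),black=([(538,68),(530,128)],(.5328,-.3768),.039))
for n,(L,c,a) in D.items():
    P=plane(c9,L,.0385);d=P[0]-P[1]
    print(n,((P.mean(0)[:2]-c)*1000).round(1),"mm",round(np.arctan2(d[1],d[0])-a,3),np.linalg.norm(d).round(4))
for n,p,q in [("yel",(115,164),(433,76)),("yel",(108,247),(420,135)),("blk",(279,153),(538,68)),("blk",(279,241),(530,128))]: print(n,tri([(c8,p),(c9,q)]))
print(robot.get_state()['force'])
robot.sign_off()
```

```text
red [-1.7 -1.7] mm 0.001 0.0898
white [-0.6 -1.2] mm 0.017 0.0896
yellow [-1.8  1.8] mm 0.053 0.0871
black [-0.6 -0.5] mm -0.012 0.0898
yel (array([ 0.56051727, -0.21323249,  0.03365608]), np.float64(0.00013150702400499572))
yel (array([ 0.47346098, -0.19957147,  0.03923212]), np.float64(6.896139114038521e-06))
blk (array([ 0.57730332, -0.37567266,  0.03894065]), np.float64(0.0002522994901942828))
blk (array([ 0.48735399, -0.37918048,  0.03769448]), np.float64(1.3198127947929629e-05))
[-0.02536388  0.57640953  0.13776238]
the job is handed in; nothing more can be done
```

I placed red, then yellow, then white and black in the cradles of their own colour, and handed the job in at about 42 s of the 96 s allowed. sign_off gives no verdict.

- **Position:** the last wrist view put every tin within about 3 mm of its cradle's centre. The angle to the cradle axis was at most 0.02 rad for red, white and black. Yellow read 0.05 rad there, from coarse hand-read nail pixels; a closer view right after placing gave about 0.0004 rad.
- **Height:** three of the four yellow and black nail heads triangulated at 38–39 mm, as expected for a tin flat on the base. One yellow nail read 33.7 mm, and I put that down to a misread pixel because its nail spacing also came out 3 mm short. I did not re-triangulate the heights of the placed red and white tins. Both met the cradle base at the expected tool height and look flat in the pictures.
- **Order and bystanders:** the white and black tins stayed where they were until red and yellow were in. The mallet and jar look unmoved in the side picture; I did not measure them. The gripper was clear of everything at hand-in.

Two earlier readings failed and were redone: a shadow cut the yellow tin's mask short in view 2, and the red cheeks were first matched to the wrong points in the side picture.

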